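Clear, close and switch on the curing box

TASK

Glued work is waiting in the open curing box. Take the spirit level off the mouth of the box and lay it flat on the middle of the black rubber mat, then lower the blue lid gently until it is fully shut, and only then flip the red toggle over to its other side, away from the robot, to start the lamps. Leave everything else on the bench where it stands.

Things in the scene. Friction and masses are not known exactly. Their poses are not given: they have to be found in the camera images.
- curing_box: Grey metal curing box fixed to the bench, open at the top: 200 mm (x) by 190 mm (y), rim 70 mm high, walls and floor 5 mm. Origin: centre of its underside; x points from its front to the hinge side, away from the robot, turned up to 0.3 rad; y to its left. The glued work inside (wood block with a nut, 47 mm high, at x = 15 to 75 mm) stays. A fixed console is joined to its right side
- lid_hinge (a point): Middle of the lid's hinge line, at the top of the back wall of the box: 100 mm behind the box's origin and 70 mm up. The hinge line runs along the box's y axis; the point's axes are those of the box
- lid_edge (a point): Middle of the blue lid's free edge, at half thickness. The lid is a flat slab, 210 mm from hinge line to free edge, 190 mm wide, 18 mm thick, amber window outside. Its underside passes through the hinge line and lies on the rim when shut, overhanging the front by 10 mm. The point turns with the lid: -x from hinge to edge, z out of the outer face (up when shut, backwards when open)
- lid (a joint): Angle of the lid in rad: 0 fully shut, 1.57 upright, 1.9 its stop leaning back. It starts upright or leaning back. A stiff friction hinge (about 0.45 N m): the lid stays wherever it is left; pushing it from behind near its free edge takes 2 to 5 N
- toggle_pivot (a point): Pivot of the bat toggle, 52 mm above the bench, 30 mm in front of the box's middle and 143 mm to its right; axes those of the box. It sits on top of the console, a grey block 170 mm (box x) by 72 mm (from 95 to 167 mm right of the box's middle), 50 mm high
- toggle_tip (a point): Rounded tip of the red bat of the toggle, 38 mm from the pivot; the bat is 11 mm thick
- toggle (a joint): Angle of the toggle in rad: 0 off (leaning 0.45 rad from vertical towards the front of the box, -x), 0.9 on (leaning 0.45 rad towards the hinge side, +x). It swings in the box's x-z plane. A spring holds it at either end and snaps it over past 0.45; it takes 2 to 3 N at the tip
- level: Orange and black torpedo spirit level, 230 mm long (its x) by 44 mm wide (its y) by 21 mm high, a straight bar of about 0.2 kg. It lies across the rim of the box, in the front half of the mouth, roughly along the box's y, and keeps the lid from shutting. Origin at the centre of its underside
- mat: Black ribbed rubber mat, 250 mm (its x) by 150 mm (its y), 4 mm thick, fixed to the bench to the left of the box. Origin at the centre of its underside
- blue_can: Bystander, loose: spray can with a blue cap, 65 mm across, 208 mm tall, standing; it, the glue bottle and the yellow tin stand in any order close to the left side, behind the left and behind the right corner of the box. Origin at the centre of its underside
- glue: Bystander, loose: yellow glue bottle with a red nozzle, 45 x 57 mm, 176 mm tall, standing close to the box. Origin at the centre of its underside
- yellow_tin: Bystander, loose: round tin with a yellow label, 70 mm across, 63 mm tall, standing close to the box. Origin at the centre of its underside
- sander: Bystander, loose: brown sanding block, 63 x 111 x 32 mm, lying behind the mat. Origin at the centre of its underside
- masking: Bystander, loose: roll of cream masking tape, 102 mm across, 24 mm high, lying flat to the left of the mat. Origin at the centre of its underside

How it is judged:
On the way, in this order (a step that is already met when the one before it is completed fails the run):
1. the level lies on the mat, let go (x of level in the frame of mat between -0.05 and 0.05 m and y of level in the frame of mat between -0.05 and 0.05 m and height (world z) of level below 0.012 m and contact force between the fingers and level below 0.2 N), for 0.2 s.
2. the lid is fully shut while the toggle is still off (value of joint lid below 0.03 rad and value of joint toggle below 0.3 rad), for 0.2 s.
3. the toggle is flipped on (value of joint toggle above 0.75 rad), for 0.2 s.
At the end, for the whole second after the job is handed in: The lid is within 0.03 rad of fully shut, the toggle is on (above 0.75 rad), and the level rests flat on the mat, released, its centre within 50 mm of the mat's centre along each of the mat's axes (value of joint lid below 0.03 rad and value of joint toggle above 0.75 rad and x of level in the frame of mat between -0.05 and 0.05 m and y of level in the frame of mat between -0.05 and 0.05 m and height (world z) of level below 0.012 m and angle between level's own z axis and vertical below 0.1 rad and linear speed of level below 0.02 m/s); the robot touches nothing.
It fails at once if the toggle is flipped while the lid is open (value of joint toggle above 0.45 rad and value of joint lid above 0.06 rad).
It fails at once if the lid is slammed (faster than 2.5 rad/s) (velocity of joint lid below -2.5 rad/s).
It fails at once if a bystander is moved by more than 30 mm or knocked over (distance of any of blue_can, glue, yellow_tin, sander, masking from where it was at the start of the episode above 0.03 m or angle between any of blue_can, glue, yellow_tin's own z axis and vertical above 0.5 rad).
It also fails if it takes over 72 s, if anything falls off the work surface, if the arm or the gripper's body presses on something with over 40 N, if the wrist force passes 120 N, or if a joint passes its speed limit or range.

ROBOT

A 6-joint arm with a two-finger parallel gripper is mounted at the origin on a cart in front of the work surface, level with it; the furniture and walls round the work are solid. World frame = base frame: x ahead of the robot, y to its left, z up, the work surface at z = 0. Lengths are in m, angles in rad, forces in N, time in s.
With the tool pointing down it reaches from about 0.325 to 0.85 m from the base axis. Payload 15.5 kg.
Tool frame: the origin (TCP) lies midway between the tips of the shut fingers; the grasp point (between the pads) lies 19 mm behind it; z points along the fingers, y is the line along which they close (so a half turn about z gives the same grasp; the last joint's range is limited). The gripper opens to 91 mm and grips with 3 to 60 N. Pads are 32 mm wide; open, the fingers measure 118 mm over their backs; the gripper's body (76 mm by 178 mm) begins 60 mm behind the grasp point.
Start: joints at [1.03, 0.494, 1.345, -0, 1.302, -0.096], TCP at [0.269, 0.564, 0.214] pointing down, gripper open.
Joint ranges: [-2.91, 2.91], [-0.82, 2.16], [0.22, 2.67], [-1.22, 4.37], [0.12, 2.79], [-3.08, 3.08]. Speed limits (rad/s): [1.89, 1.89, 2.57, 3.01, 3.01, 3.01].

INTERFACE

Orientations are given as [roll, pitch, yaw] about the fixed x, y, z axes, in that order (R = Rz(yaw) Ry(pitch) Rx(roll)).
In Python, from cell import arm, hand, viewer, finish_job gives the robot as it stands. Calls block until the motion is done:
- arm.move_pose(position, orientation): joint-space move of the TCP to a pose.
- arm.servo_line(position, ori=None, rate=0.15, max_force=None): straight line of the TCP; ori=None keeps the orientation; rate is the mean speed in m/s. With max_force (N) it stops when the force on the tool has changed by that much, and returns True; else False.
- arm.movej(angles): joint-space move.
- hand.set_gripper(opening): opening from 0.0 (shut) to 1.0 (fully open); the grip force is fixed at half the most; returns when the fingers have stopped.
- arm.hold(seconds).
- arm.solve_ik(position, orientation): joint angles nearest the present ones, or None.
- viewer.capture(name): name is "scene" or "top" or "wrist"; returns (picture, depth): 420x560x3 uint8, red, green, blue; 420x560 float32, m along the optical axis (not along the pixel's ray), 0 where there is no reading.
- viewer.camera_model(name): a dict with "fovy" (degrees; the focal length in pixels is half the picture's height over the tangent of half this angle, whatever the lens; pixels are square), "cx", "cy" (the principal point, pixels), "rvec" (rotation vector, rad) and "tvec" (3), from world to camera coordinates, as OpenCV has them; the wrist camera has in their place "tool_from_camera" (4x4, takes a point from camera to tool coordinates, whose origin is the TCP and whose axes are the flange's). Camera axes: x right, y down, z forward; pixel columns grow to the right and rows downward; lengths in m; the calibration is good to about 2 mm. A picture is of the moment at which its call begins: read the wrist's pose just before it. camera_model takes no time and is no camera call.
A pose or a line that the arm cannot do raises arm.IKError and nothing moves.
- finish_job(): hands the job in; it is judged then, once.
Readings, each from a call of its own:
- arm.current_time_s(): time.
- arm.current_q(): joint angles.
- arm.current_joint_vel(): joint speeds.
- arm.current_joint_efforts(): joint torques, N m.
- arm.current_tcp_pos(): TCP position.
- arm.current_eef_rot(): TCP orientation.
- arm.current_force(): force on the tool from outside, world axes, zero at the start.
- arm.current_moment(): the same for the moment, N m.
- arm.current_width(): opening from 0.0 (shut) to 1.0 (fully open).
- arm.current_grip_force(): force on a finger pad.
Only numpy, scipy, OpenCV 4.12 (cv2) and the standard library are available. Lean on these libraries where they do the work, as an engineer would, in place of code of your own. Each camera call takes 0.05 s, during which the arm holds its last target. There are 200 camera calls.

## Working session

There is one attempt and no reset: what is moved stays moved. The work goes in short steps, each a Python script; the robot and the scene stay as the last script left them, time stands still between calls to the robot, and variables do not carry over. Pictures are saved under pics/ and viewed, at most 10 in all, crops included, and the job is handed in when it is done.

```bash
ls; mkdir -p pics; cat > h.py <<'E'
import numpy as np, cv2
from cell import arm, hand, viewer, finish_job
def cam(n):
    m=viewer.camera_model(n); f=210/np.tan(np.radians(m["fovy"])/2)
    if "rvec" in m:
        R=cv2.Rodrigues(np.array(m["rvec"],float))[0]; t=np.array(m["tvec"],float).ravel()
        return f,m["cx"],m["cy"],R.T,-R.T@t
    from scipy.spatial.transform import Rotation as Ro
    T=np.array(m["tool_from_camera"]); Rt=Ro.from_euler('xyz',arm.current_eef_rot()).as_matrix()
    return f,m["cx"],m["cy"],Rt@T[:3,:3],Rt@T[:3,3]+np.array(arm.current_tcp_pos())
def cloud(n,save=None):
    f,cx,cy,R,c=cam(n); im,d=viewer.capture(n)
    v,u=np.mgrid[:420,:560]; P=np.stack([(u-cx)/f*d,(v-cy)/f*d,d],-1)@R.T+c
    P[d==0]=np.nan
    if save: cv2.imwrite(f"pics/{save}.png",im[...,::-1]); np.savez(f"pics/{save}.npz",im=im,P=P)
    return im,P
E
python3 - <<'E'
from h import *
for n in("scene","top"): cloud(n,n); f,cx,cy,R,c=cam(n); print(n,f,cx,cy,c,R[:,2], viewer.camera_model(n))
E
```

```text
pics
scene 475.26873946473336 282.41646166214 210.54702943090635 [-0.52073925 -0.66458462  0.81502299] [ 0.70281472  0.52163128 -0.48368614] {'fovy': 47.67698285799853, 'cx': 282.41646166214, 'cy': 210.54702943090635, 'rvec': array([ 1.88583563, -0.97603596,  0.55015824]), 'tvec': array([-0.21593316,  0.32453603,  1.10686666])}
top 477.4228322081546 271.65413954742513 205.42692048689582 [0.35821245 0.13021313 1.36163306] [ 0.15772667  0.01486255 -0.98737096] {'fovy': 47.48570707895776, 'cx': 271.65413954742513, 'cy': 205.42692048689582, 'rvec': array([ 2.1045574 , -2.15763726,  0.15089123]), 'tvec': array([0.16412056, 0.56442852, 1.28600198])}
```

View pics/scene.png

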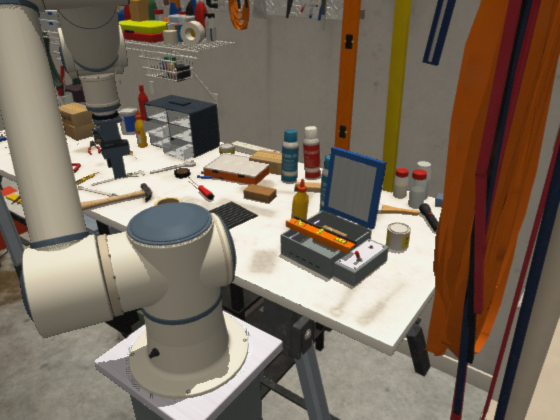

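View pics/top.png

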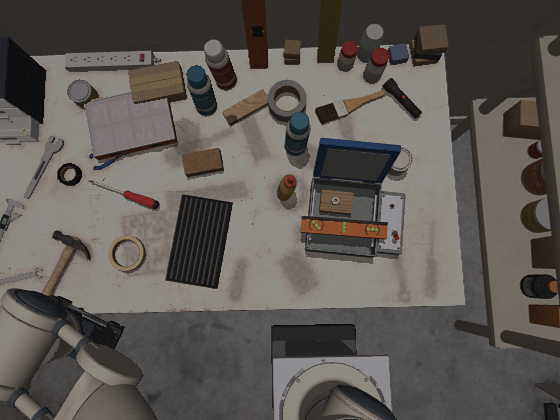

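The scene view shows the box, the open lid and the level. In the top view the level spans (302–388, 228), the mat is at (183,195)–(217,288), the toggle at (393,236), the glue at (287,188), the can at (297,133) and the tin at (400,160).

```bash
cat > m.py <<'E'
from h import *
D=np.load("pics/top.npz"); im,P=D["im"],D["P"]
hsv=cv2.cvtColor(im,cv2.COLOR_RGB2HSV); H,S,V=[hsv[...,i].astype(int) for i in range(3)]
v,u=np.mgrid[:420,:560]
def reg(a,b,c,d): return (u>=a)&(u<=b)&(v>=c)&(v<=d)
def rect(m,name):
    n,l,st,_=cv2.connectedComponentsWithStats(m.astype(np.uint8)); k=1+st[1:,4].argmax(); m=l==k
    p=P[m]; p=p[~np.isnan(p[:,0])]
    r=cv2.minAreaRect((p[:,:2]*1000).astype(np.float32)); print(name,len(p),"c %.1f %.1f size %.0f %.0f ang %.1f"%(*r[0],*r[1],r[2]),"z",np.percentile(p[:,2],[5,50,95]).round(3)); return m
z=P[...,2]
rect(reg(290,400,205,250)&(H<20)&(S>150)&(V>120)&(z>.06),"level orange")
rect(reg(290,400,205,250)&(z>.082)&(z<.105),"level z")
rect(reg(150,245,185,300)&(V<75)&(z<.02),"mat")
rect(reg(370,410,185,260)&(z>.042)&(z<.058),"console")
rect(reg(370,410,185,260)&(H<8)&(S>130)&(V>90),"red")
rect(reg(290,400,170,270)&(z>.062)&(z<.076),"rim")
m=rect(reg(300,410,130,190)&(H>100)&(H<125)&(S>110)&(z>.06),"lid blue")
p=P[m]; p=p[p[:,2]>.2]; print("lid top",len(p),p.min(0),p.max(0),np.median(p,0))
rect(reg(270,300,170,205)&(z>.05),"glue"); rect(reg(280,312,105,160)&(z>.12),"can")
rect(reg(388,415,145,178)&(z>.04)&(z<.075),"tin"); rect(reg(175,230,140,185)&(z>.02)&(z<.06),"sander");rect(reg(100,150,230,280)&(z>.015)&(z<.04),"tape")
D=np.load("pics/scene.npz"); im,P=D["im"],D["P"]
hsv=cv2.cvtColor(im,cv2.COLOR_RGB2HSV); H,S,V=[hsv[...,i].astype(int) for i in range(3)]; z=P[...,2]
m=rect(reg(320,390,140,235)&(H>100)&(H<125)&(S>100)&(P[...,0]<.9),"lid scene")
m=reg(333,376,168,210)
p=P[m]; c=p.mean(0); n=np.linalg.svd(p-c,full_matrices=False)[2][2]; print("lid plane",c,n,np.linalg.svd(p-c,full_matrices=False)[1])
m=reg(350,366,245,265)&((H<8)|(H>172))&(S>130); print("toggle red",m.sum(),np.argwhere(m)[:,::-1].mean(0),P[m].min(0),P[m].max(0),np.median(P[m],0))
E
python3 m.py; python3 -c "
import cv2;a=cv2.imread('pics/top.png')[130:270,270:420];b=cv2.imread('pics/scene.png')[140:285,270:420]
import numpy as np;cv2.imwrite('pics/c.png',np.hstack([cv2.resize(a,(400,400)),cv2.resize(b,(400,400))]))"
```

```text
level orange 815 c 494.9 -42.1 size 228 36 ang 84.1 z [0.082 0.086 0.094]
level z 1378 c 498.2 -41.7 size 229 45 ang 84.1 z [0.083 0.088 0.095]
mat 4586 c 479.6 360.6 size 151 251 ang 79.5 z [0.    0.005 0.009]
console 1305 c 513.0 -177.8 size 70 170 ang 83.0 z [0.047 0.052 0.056]
red 8 c 466.5 -181.8 size 6 6 ang 42.1 z [0.088 0.089 0.095]
rim 337 c 577.1 -51.9 size 191 110 ang 82.7 z [0.064 0.07  0.075]
lid blue 1104 c 654.4 -61.5 size 188 50 ang 82.5 z [0.1   0.272 0.28 ]
lid top 857 [ 0.63709311 -0.15715554  0.20069954] [0.69011996 0.03103372 0.28437959] [ 0.66673849 -0.06320736  0.27530919]
glue 326 c 613.6 106.1 size 44 55 ang 43.3 z [0.069 0.118 0.167]
can 619 c 752.1 74.5 size 63 59 ang 87.4 z [0.135 0.195 0.211]
tin 342 c 681.6 -219.0 size 44 71 ang 61.0 z [0.054 0.062 0.067]
sander 833 c 705.3 349.0 size 64 111 ang 9.1 z [0.028 0.034 0.038]
tape 485 c 447.6 564.4 size 100 99 ang 55.8 z [0.018 0.024 0.029]
lid scene 1286 c 660.4 -33.9 size 256 79 ang 73.7 z [0.077 0.202 0.275]Traceback (most recent call last):
  File "m.py", line 25, in <module>
    p=P[m]; c=p.mean(0); n=np.linalg.svd(p-c,full_matrices=False)[2][2]; print("lid plane",c,n,np.linalg.svd(p-c,full_matrices=False)[1])
                           ~~~~~~~~~~~~~^^^^^^^^^^^^^^^^^^^^^^^^^
    u, s, vh = gufunc(a, signature=signature)
               ~~~~~~^^^^^^^^^^^^^^^^^^^^^^^^
    raise LinAlgError("SVD did not converge")
numpy.linalg.LinAlgError: SVD did not converge
```

View pics/c.png

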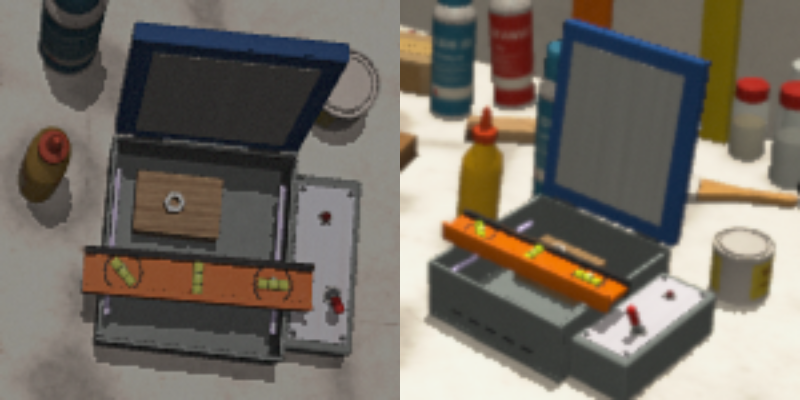

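The close crops show the level across the front half of the mouth. The lid leans slightly back, and the toggle leans to the front on the right console. All of the measured sizes match the ones given. Cross-checking the box origin and the IK, then moving above the level.

```bash
cat >> h.py <<'E'
# box frame (console, toggle tip, lid agree)
O=np.array([.530,-.046]); A=np.radians(-7.0); X=np.array([np.cos(A),np.sin(A)]); Y=np.array([-X[1],X[0]])
def box(x,y,z): return [*(O+x*X+y*Y),z]
def dn(deg): return [np.pi,0,np.radians(deg)]
E
python3 - <<'E'
from h import *
P=np.load("pics/top.npz")["P"]; q=np.stack([(P[...,:2]-O)@X,(P[...,:2]-O)@Y,P[...,2]],-1).reshape(-1,3)
m=(abs(q[:,2]-.07)<.007)&(abs(q[:,0])<.13)&(abs(q[:,1])<.12); print("rim x,y pct",np.percentile(q[m,0],[1,99]),np.percentile(q[m,1],[1,99]))
m=(q[:,2]>.265)&(q[:,0]>.08)&(q[:,0]<.18)&(abs(q[:,1])<.12); print("lid edge",np.percentile(q[m],[2,50,98],axis=0).round(4).tolist())
print(arm.current_eef_rot())
for d in(84.1,-95.9):
    print(d,arm.solve_ik([.498,-.042,.074],dn(d)))
for d in(169.5,-10.5): print(d,arm.solve_ik([.4796,.3606,.008],dn(d)))
arm.move_pose([.46,-.038,.30],dn(84.1 if arm.solve_ik([.4796,.3606,.008],dn(169.5)) is not None and 0 else -95.9))
print(arm.current_q(),arm.current_time_s())
arm.servo_line([.498,-.042,.22],rate=.2)
im,P=cloud("wrist","w1")
z=P[...,2]; hsv=cv2.cvtColor(im,cv2.COLOR_RGB2HSV)
m=(z>.08)&(z<.1)&(abs(P[...,0]-.498)<.06)&(abs(P[...,1]+.042)<.13)
print(m.sum(),cv2.minAreaRect((P[m][:,:2]*1000).astype(np.float32)),arm.current_tcp_pos())
E
```

```text
rim x,y pct [-0.10005451  0.10224398] [-0.09403452  0.09574143]
lid edge [[0.1314, -0.0913, 0.2657], [0.1389, 0.0004, 0.2761], [0.1504, 0.0911, 0.2809]]
[-3.14060566e+00 -1.18734342e-04  2.69680651e+00]
84.1 [-2.03678084e-01  5.18072973e-01  1.80339526e+00 -4.44089210e-16
  8.20124422e-01 -1.00703658e-01]
-95.9 [-2.03678084e-01  5.18072973e-01  1.80339526e+00 -4.44089210e-16
  8.20124422e-01  3.04088900e+00]
169.5 [ 0.54521034  0.71676724  1.59219092  0.          0.83263449 -0.84232642]
-10.5 [ 5.45210336e-01  7.16767244e-01  1.59219092e+00 -4.44089210e-16
  8.32634487e-01  2.29926623e+00]
[-2.11326021e-01  1.75626665e-01  1.59430365e+00  7.65506743e-05
  1.37176023e+00  3.03217234e+00] 2.85
10328 ((497.34124755859375, -43.867828369140625), (226.31192016601562, 44.12575149536133), 84.05241394042969) [ 0.49808695 -0.0419269   0.22100154]
```

View pics/w1.png

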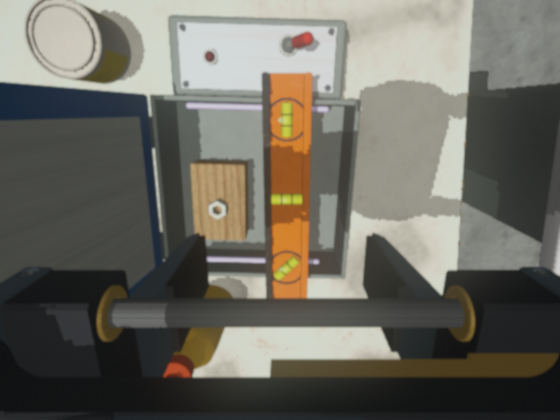

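The wrist view confirms the level at (285, 185), centred between the open fingers (it agrees with the top view within 2 mm), with free space on both sides. Grasping and placing.

```bash
python3 - <<'E'
from h import *
hand.set_gripper(0.7)
print(arm.servo_line([.498,-.0425,.074],rate=.12,max_force=15))
hand.set_gripper(0.0); print(arm.current_width()*91,arm.current_grip_force(),arm.current_tcp_pos())
arm.servo_line([.498,-.0425,.27],rate=.2); print(arm.current_width()*91,arm.current_force())
arm.servo_line([.45,.06,.27],rate=.25)
arm.move_pose([.4796,.3606,.12],dn(-10.5))
im,P=cloud("top","t2"); print(arm.current_width()*91,arm.current_time_s())
print(arm.servo_line([.4796,.3606,.03],rate=.15,max_force=15))
print(arm.servo_line([.4796,.3606,.006],rate=.03,max_force=6),arm.current_tcp_pos())
hand.set_gripper(0.7)
arm.servo_line([.4796,.3606,.16],rate=.2)
im,P=cloud("wrist","w3"); z=P[...,2]
hsv=cv2.cvtColor(im,cv2.COLOR_RGB2HSV); m=(hsv[...,0]<20)&(hsv[...,1]>150)&(z<.05)&(abs(P[...,1]-.36)<.1)&(abs(P[...,0]-.48)<.14)
print(cv2.minAreaRect((P[m][:,:2]*1000).astype(np.float32)),np.percentile(z[m],[5,50,95]),arm.current_time_s())
E
```

```text
False
43.69637103991916 30.001187324523926 [ 0.49804332 -0.04251708  0.07423694]
43.66458463416321 [ 0.11395065 -0.05960437 -2.75019308]Traceback (most recent call last):
  File "<stdin>", line 6, in <module>
cell.IKError: the arm cannot follow that straight line within its joint ranges
```

```bash
python3 - <<'E'
from h import *
arm.move_pose([.45,.06,.27],dn(-70))
arm.move_pose([.4796,.3606,.12],dn(-10.5))
print(arm.current_width()*91,arm.current_time_s())
print(arm.servo_line([.4796,.3606,.03],rate=.15,max_force=15))
print(arm.servo_line([.4796,.3606,.006],rate=.03,max_force=6),arm.current_tcp_pos())
hand.set_gripper(0.7)
arm.servo_line([.4796,.3606,.16],rate=.2)
im,P=cloud("wrist","w3"); z=P[...,2]
hsv=cv2.cvtColor(im,cv2.COLOR_RGB2HSV); m=(hsv[...,0]<20)&(hsv[...,1]>150)&(z<.05)&(abs(P[...,1]-.36)<.1)&(abs(P[...,0]-.48)<.14)
print(cv2.minAreaRect((P[m][:,:2]*1000).astype(np.float32)),np.percentile(z[m],[5,50,95]),arm.current_time_s())
E
```

```text
43.59567891090723 8.8333
False
True [0.47940905 0.3604568  0.00794694]
((479.3222961425781, 355.24200439453125), (40.33205032348633, 231.54180908203125), 79.38552856445312) [0.01634779 0.0179904  0.02467998] 11.7417
```

View pics/w3.png

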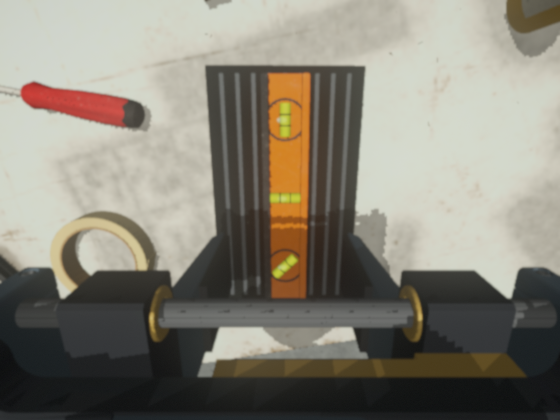

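The wrist view shows the level at (287, 185), flat along the ribs in the middle of the mat and released. Now the lid.

```bash
python3 - <<'E'
from h import *
h=.0135; s=.185
tr=[]
for th in np.linspace(1.5,0,9):
    tr.append(box(.1-s*np.cos(th)+.018*np.sin(th)+h, -.01, .07+s*np.sin(th)+.018*np.cos(th)))
o=dn(83)
start=box(.19,-.01,.255)
for p in [box(.19,-.01,.36),start]+tr: assert arm.solve_ik(p,o) is not None,p
arm.servo_line([.4796,.3606,.36],rate=.25); hand.set_gripper(0.0)
arm.move_pose(box(.19,-.01,.36),o)
arm.servo_line(start,rate=.2,max_force=10); print(arm.current_tcp_pos(),arm.current_time_s())
for p in tr[:-1]:
    print(arm.servo_line(p,rate=.1,max_force=25),np.round(arm.current_force(),1))
p=tr[-1]; p[2]-=.006
print(arm.servo_line(p,rate=.05,max_force=18),arm.current_tcp_pos(),arm.current_force(),arm.current_time_s())
E
```

```text
[ 0.71792802 -0.07888901  0.25630156] 16.5083
False [ 0.1 -0.1 -0.3]
False [ 0.9  0.7 -0.2]
False [-0.1 -0.7 -0.1]
False [-0.4  0.6 -0.1]
False [-0.4  0.7  0. ]
False [ 0.5  0.1 -0.3]
False [-0.  -0.4  0.4]
False [ 0.  -0.1 -0.2]
True [ 0.45873887 -0.04730185  0.088095  ] [-4.82443118  0.3525917  22.43863702] 21.55
```

```bash
python3 - <<'E'
from h import *
p=np.array(arm.current_tcp_pos()); arm.servo_line([*p[:2],.2],rate=.2)
arm.move_pose(box(-.085,-.143,.2),dn(83))
im,P=cloud("scene","s4"); im2,P2=cloud("top","t4")
q=np.stack([(P2[...,:2]-O)@X,(P2[...,:2]-O)@Y,P2[...,2]],-1)
m=(abs(q[...,1])<.07)&(q[...,2]<.13)&(q[...,2]>.04)
for a in(-.09,-.05,0,.05,.09):
    k=m&(abs(q[...,0]-a)<.01); print(a,k.sum(),np.median(q[k][:,2]) if k.any() else None)
cv2.imwrite("pics/s4c.png",np.hstack([cv2.resize(im[140:285,250:420],(400,400)),cv2.resize(im2[100:300,200:420],(400,400))])[...,::-1])
print(arm.current_time_s(),arm.current_tcp_pos())
E
```

```text
-0.09 392 0.08865555564779048
-0.05 391 0.08967642359136052
0 386 0.08986196665783042
0.05 374 0.08930662743397089
0.09 357 0.0889802650102185
22.9583 [ 0.42801719 -0.17682484  0.19922843]
```

View pics/s4c.png

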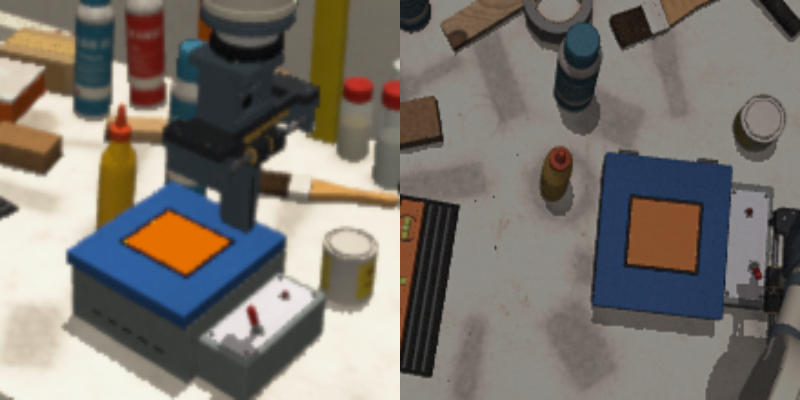

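The crops show the lid flat and shut (top at z = 0.089 throughout), the toggle still leaning to the front, and the bystanders undisturbed. Flipping the toggle.

```bash
python3 - <<'E'
from h import *
print(arm.servo_line(box(-.085,-.143,.072),rate=.15,max_force=8))
print(arm.servo_line(box(-.036,-.143,.072),rate=.06,max_force=15),arm.current_tcp_pos(),arm.current_force())
arm.servo_line(box(-.085,-.143,.072),rate=.15); arm.servo_line(box(-.12,-.143,.25),rate=.2)
arm.move_pose([.36,.12,.3],dn(83))
im,P=cloud("scene","s5"); im2,P2=cloud("top","t5")
cv2.imwrite("pics/s5c.png",np.hstack([cv2.resize(im[140:285,250:420],(400,400)),cv2.resize(im2[130:300,160:420],(400,400))])[...,::-1])
m=(P2[...,2]>.075)&(P2[...,2]<.1); hsv=cv2.cvtColor(im2,cv2.COLOR_RGB2HSV)
q=np.stack([(P2[...,:2]-O)@X,(P2[...,:2]-O)@Y,P2[...,2]],-1); k=(abs(q[...,1]+.143)<.025)&(abs(q[...,0])<.08)&(q[...,2]>.07)&(q[...,2]<.11); print("tip",k.sum(),np.median(q[k],0))
print(arm.current_time_s())
E
```

```text
False
False [ 0.47665797 -0.18342893  0.07193649] [-0.24284607 -0.18209415  0.58192258]
tip 29 [-0.01895366 -0.14168819  0.08561739]
27.7083
```

View pics/s5c.png

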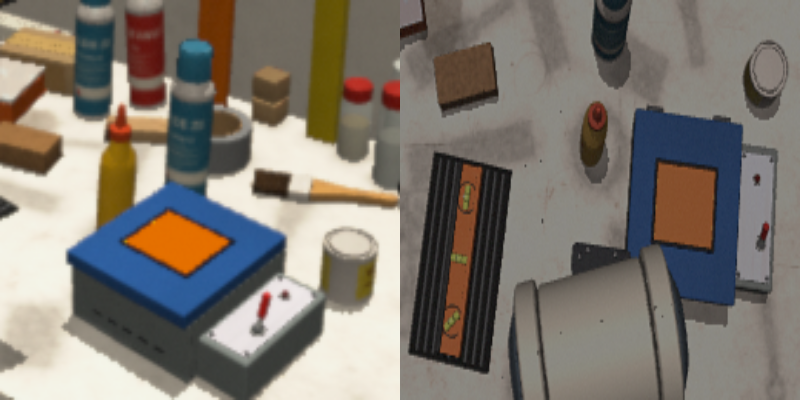

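The toggle now leans away from the robot (tip at box x ≈ -17 mm, as expected when on), the lid is shut, and the level lies on the mat.

```bash
python3 -c "
from h import *
print(finish_job())"
```

```text
the job is handed in; nothing more can be done
None
```

The job is handed in: the level is flat on the middle of the mat, the lid is fully shut, the toggle was then flipped on, and the bystanders look undisturbed in the last pictures; the robot's clock read about 28 s of the 72 s, and the hand-in returned no verdict.

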